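# Level the circuit-board holder and lock its index disc

### The arm

A 6-joint arm with a two-finger parallel gripper is mounted at the origin on the work surface. World frame = base frame: x ahead of the robot, y to its left, z up, the work surface at z = 0. Lengths are in m, angles in rad, forces in N, time in s.
With the tool pointing down it reaches from about 0.325 to 0.9 m from the base axis. Payload 6.1 kg.
Tool frame: the origin (TCP) lies at the very end of the fingers, on their centre line; the grasp point (between the pads) lies 19 mm behind it; z points along the fingers, y is the direction in which the jaws open and shut (so a half turn about z gives the same grasp; the last joint's range is limited). The gripper opens to 87 mm and grips with 3 to 60 N. Pads are 19 mm wide; open, the fingers measure 117 mm over their backs; the gripper's body (75 mm by 190 mm) begins 51 mm behind the grasp point.
Start: joints at [-1.394, 0.22, 1.526, -0, 1.395, -0.126], TCP at [0.186, -0.597, 0.223] pointing down, gripper open.
Joint ranges: [-2.98, 2.98], [-0.91, 2.08], [0.09, 2.57], [-1.24, 4.39], [0.2, 2.65], [-2.68, 2.68]. Speed limits (rad/s): [2.57, 2.57, 3.01, 3.14, 3.14, 3.14].

### API

Orientations are given as [roll, pitch, yaw] about the fixed x, y, z axes, in that order (R = Rz(yaw) Ry(pitch) Rx(roll)).
In Python, from station import r, imaging gives the robot as it stands.
- The arm moves only by the shell command python3 -m handwheel 'ROWS'. ROWS is JSON, a list that holds one entry, the list of rows, each a list of 7 numbers: the turn, a rotation vector about the world's x, y, z in units of 90 degrees (1.0 is 90 degrees), then the shift along the world's x, y, z in units of 0.06 m (1.0 is 0.06 m), then the opening, from -1 (shut) to 1 (fully open). A call has 1 to 20 rows; each row shifts and turns the commanded pose from where the row before left it; what a row does not reach is not made up. A row lasts 1/8 s, in which the tool goes at most 62.5 mm and 10.7 degrees, less where a joint would pass 70% of its speed; a pose out of reach is approached as far as the arm can. A call with a number of a shift or a turn outside -1 to 1 is refused whole. A call with a gripper value outside its range is refused whole. The fingers move at their own pace and stop on an object; the grip force is fixed at half the most. Time passes only in rows, so rows that do not move let the fingers close. It gives the time, the measured TCP pose, the force and the opening at its end, in the units of the state.
- r.state(): the state, without advancing time (a new reading comes with each control period).
- imaging.read_camera(name): name is "side" or "top"; returns the picture (384x512x3 uint8, red, green, blue); there is no depth.
- imaging.get_calibration(name): a dict with "K" (3x3 intrinsics, pixels), "k1" (the pictures are not rectified: a ray, as slopes to the right and down, at radius r is drawn at 1 + k1 r^2 times it, then the intrinsics apply), "extrinsics" (4x4, takes a point from world to camera coordinates). Camera axes: x right, y up, looking along -z (the intrinsics and any distortion apply to the point x, -y, -z); pixel columns grow to the right and rows downward; lengths in m; the calibration is good to about 2 mm. A picture is of the moment at which its call begins. get_calibration takes no time and is no camera call.
- r.sign_off(): hands the job in, once; it reports no verdict.
The state is a dict: "time_s": time; "qpos": joint angles; "joint_vel": joint speeds; "effort": joint torques, N m; "tcp_pos": TCP position; "tcp_rot": TCP orientation; "force": force on the tool from outside, world axes, zero at the start; "moment": the same for the moment, N m; "width": opening from 0.0 (shut) to 1.0 (fully open).
Only numpy, scipy, OpenCV 4.12 (cv2) and the standard library are available. Lean on these libraries where they do the work, as an engineer would, in place of code of your own. Each camera call takes 0.05 s, during which the arm holds its last target. There are 200 camera calls.

### The job

The circuit-board holder has been left tilted. With the fingertips push the raised edge of its carrier down until the carrier is level and a slot of its index disc lines up with the lock bar, then push the thumb plate so that the lock bar slides fully home through the disc and the board is locked level. Only push the thumb plate, do not pinch it, and leave the things standing and lying around the holder where they are.

Things in the scene. Friction and masses are not known exactly. Their poses are not given: they have to be found in the camera images.
- holder: rotating circuit-board holder screwed to a fixed pine board (18 mm thick, 270 mm in x, 440 mm in y: -155 to +285). Origin: on the bench, straight below the middle of the carrier. z up, y along the carrier's shaft towards the lock, x away from the robot; turned up to 0.3 rad from the world axes. The shaft axis is at x = 0, 150 mm above the bench. Plain post at y = -106 to -138 mm, 172 mm high
- carrier (a joint): tilt of the carrier, its board and index disc about the shaft, rad: 0 level, positive = edge away from the robot (holder +x) raised; starts at 0.28 to 0.55. Stays at any tilt; friction, about 4 N at the edge, no spring. Flat aluminium frame, 170 mm (x) by 190 mm; rails 10 mm wide, 12 mm thick, centred on the shaft axis; green board inside, its parts under 14 mm high, none within 25 mm of the far rail
- raised_edge (a point): middle of the top face of the carrier's far rail (the raised one at the start), 80 mm from the shaft axis and 6 mm above the frame's mid-plane; with the carrier level it is 156 mm above the bench
- low_edge (a point): the same point on the near rail, 80 mm from the shaft on the robot's side; pushing this one down turns the carrier the other way
- level_slot (a point): middle of the slot for the level position in the steel index disc on the carrier's shaft (128 mm across, 8 mm thick, holder y = 122 to 130 mm; eight open slots in its rim, 45 degrees apart, 14 mm wide, 21 mm deep). With the carrier level this slot stands straight up, in line with the lock bar, 52 mm above the shaft; the other slots lock other tilts
- keeper (a point): middle of the keeper hole (13 mm) in the lock post, on the lock bar's axis, 202 mm above the bench, holder x = 0, y = 111 mm. The post is a plate 50 mm wide, 10 mm thick, top 221 mm above the bench
- guide (a point): middle of the fixed guide block that the lock bar slides in: 44 mm (x) by 40 mm (y = 146 to 186 mm), top 219 mm above the bench
- lock_bar (a joint): how far the lock bar is pushed in, m: starts at 0 to 0.003 (nose 5 to 8 mm clear of the disc); 0.040 = fully home against its stop, through the disc's slot and the keeper hole. Slides towards holder -y; friction about 2.5 N, no spring. With no slot in line it butts against the disc's face; its round nose draws the slot into line when the carrier is within about 0.05 rad of level
- bar_nose (a point): tip of the lock bar's rounded nose; the bar is round steel of 10 mm, parallel to the shaft
- thumb_plate (a point): centre of the outer face (looking to holder +y, away from the carrier) of the black thumb plate on the bar's outer end: upright, 30 mm wide (x), 44 mm high (194 to 238 mm above the bench; this point 216 mm), 12 mm thick. Push this face towards holder -y; it is at holder y = 238 mm with the bar withdrawn, 198 mm with the bar home
- pad_outer: outer half of the thumb plate (6 mm thick), the side to push; origin on the bar's axis in the plane of the outer face
- pad_inner: inner half of the thumb plate (6 mm thick), the side towards the disc; same origin. Fingers pressing on both halves at once count as pinching
- flux_tin: round steel tin of flux, 50 mm across, 20 mm high, on the pine board on the robot's side of the holder; origin centre of its underside. Not part of the job: leave it
- solder_reel: reel of solder standing on its flange, 54 mm across, 42 mm high, on the pine board on the robot's side; origin centre of its underside. Not part of the job: leave it
- capacitor_a: blue can capacitor standing upright, 25 mm across, 40 mm high, on the pine board beyond the guide of the lock bar; origin centre of its underside. Not part of the job: leave it
- capacitor_b: a second, identical capacitor near the first; origin centre of its underside. Not part of the job: leave it
- tape_roll: roll of tape lying flat on the bench to the right of the pine board, 90 mm across, 24 mm high; origin centre of its underside. Not part of the job: leave it
- tip_cleaner: squat dark pot with brass wool, 72 mm across, 54 mm high, on the bench to the left of the pine board, beyond the thumb plate; origin centre of its underside. Not part of the job: leave it
- side_cutters: side cutters lying on the bench beyond the pine board, about 150 mm long; origin at bench height near the middle. Not part of the job: leave it
- screwdriver: screwdriver lying on the bench between the robot and the pine board; origin on the bench under it. Not part of the job: leave it

How it is judged:
On the way, in this order (a step that is already met when the one before it is completed fails the run):
1. the carrier is pushed level while the lock bar is still out of the disc (value of joint carrier between -0.15 and 0.15 rad and value of joint lock_bar below 0.016 m), for 0.1 s.
2. the lock bar is home through the disc (value of joint lock_bar above 0.036 m), for 0.2 s.
At the end, for the whole second after the job is handed in: The carrier is level within 0.07 rad and the lock bar is pushed in at least 36 mm of its 40 mm, through the slot of the disc (value of joint carrier between -0.07 and 0.07 rad and value of joint lock_bar above 0.036 m); the robot touches nothing.
It fails at once if the thumb plate is pinched (fingers press on both of its faces at once) (contact force between the fingers and pad_outer above 1.5 N and contact force between the fingers and pad_inner above 1.5 N).
It fails at once if one of the things standing or lying around the holder is moved or lifted by more than 25 mm (distance of any of flux_tin, solder_reel, capacitor_a, capacitor_b, tape_roll, tip_cleaner, side_cutters, screwdriver from where it was at the start of the episode above 0.025 m).
It also fails if it takes over 42 s, if anything falls off the work surface, if the arm or the gripper's body presses on something with over 40 N, if the wrist force passes 120 N, or if a joint passes its speed limit or range.

## Working session

There is one attempt and no reset: what is moved stays moved. The work goes in short steps, Python scripts to look and compute and a shell command to move; the robot and the scene stay as the last step left them, time stands still between calls to the robot, and variables do not carry over. Pictures are saved under pics/ and viewed, about 8 in all and at most 12, crops included, and the job is handed in when it is done.

```bash
mkdir -p pics; ls
python3 - <<'E'
from station import r, imaging
import cv2
for n in ("side","top"):
    cv2.imwrite(f"pics/{n}0.png",cv2.resize(imaging.read_camera(n)[:,:,::-1],(800,600),interpolation=cv2.INTER_CUBIC))
    c=imaging.get_calibration(n);print(n,c)
s=r.state();print(s["time_s"],s["tcp_pos"],s["tcp_rot"],s["force"],s["width"])
E
```

```text
pics
side {'K': array([[363.56553174,   0.        , 263.14537689],
       [  0.        , 363.56553174, 191.63922213],
       [  0.        ,   0.        ,   1.        ]]), 'k1': -0.08554061925745467, 'extrinsics': array([[-0.80708856, -0.59041003, -0.00490439,  0.47416533],
       [ 0.36943399, -0.51145975,  0.77583984, -0.3019725 ],
       [-0.46057202,  0.62435961,  0.63091084, -0.64745884],
       [ 0.        ,  0.        ,  0.        ,  1.        ]])}
top {'K': array([[414.77973621,   0.        , 259.13537463],
       [  0.        , 414.77973621, 197.88117014],
       [  0.        ,   0.        ,   1.        ]]), 'k1': -0.1370797270391647, 'extrinsics': array([[-0.07726918, -0.99700655, -0.00272304,  0.07588193],
       [ 0.97277376, -0.0759891 ,  0.21894489, -0.57675698],
       [-0.21849641,  0.01426879,  0.97573343, -1.25858311],
       [ 0.        ,  0.        ,  0.        ,  1.        ]])}
0.1 [ 0.18626858 -0.59599529  0.22153944] [-3.13981020e+00 -1.95969995e-04  3.02835481e-01] [-0.37387825 -0.06171189  0.19146386] 1.000187208114759
```

View pics/side0.png

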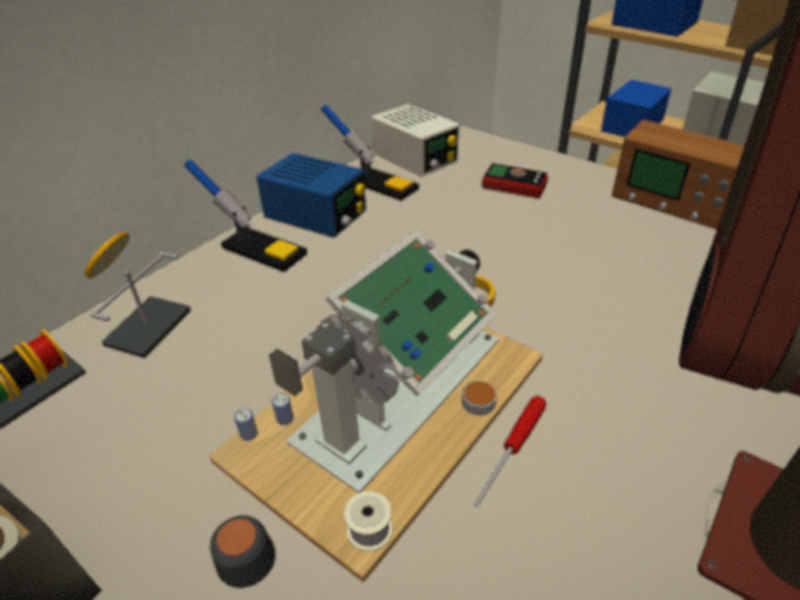

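View pics/top0.png

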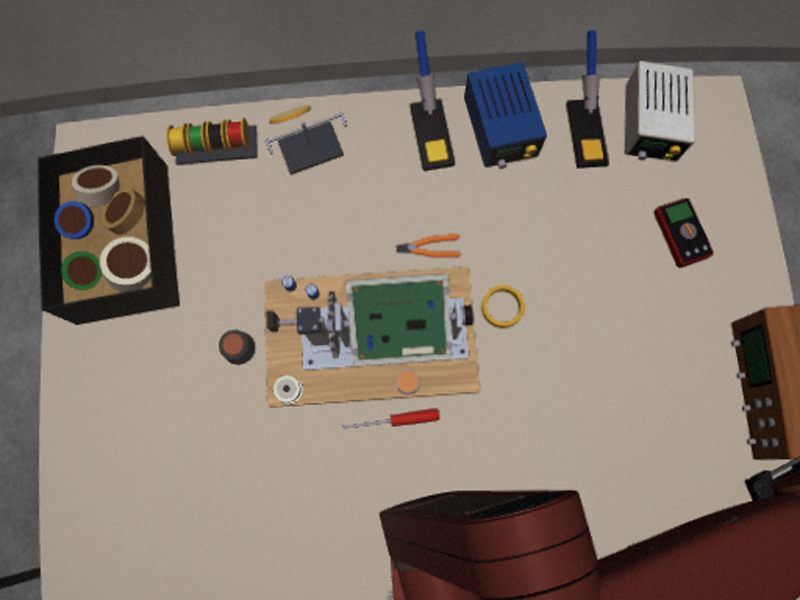

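Side view: raised far rail (328,298)–(417,235), thumb plate's outer face ~(286,371), pine corners (542,355), (363,578), (211,458). Top view: pine corners (266,280), (470,268), (480,391), (265,407), thumb plate ~(272,321), guide ~(309,320). I'll fit the holder pose, tilt and bar from both views.

```bash
cat > fit.py <<'E'
import numpy as np
from station import imaging
from scipy.optimize import least_squares
CAL={n:imaging.get_calibration(n) for n in("side","top")}
def proj(n,P):
    c=CAL[n];p=c["extrinsics"]@np.append(P,1);u=np.array([p[0],-p[1]])/-p[2]
    u=u*(1+c["k1"]*(u@u));return c["K"][[0,1],[0,1]]*u+c["K"][:2,2]
def world(h,P):
    c,s=np.cos(h[2]),np.sin(h[2]);return np.array([h[0]+c*P[0]-s*P[1],h[1]+s*P[0]+c*P[1],P[2]])
def car(t,x,y,dz=.006):
    return [x*np.cos(t)-dz*np.sin(t),y,.15+x*np.sin(t)+dz*np.cos(t)]
E
cat > f1.py <<'E'
from fit import *
S=800/512
def model(p):
    x,y,a,t,b,o=p;h=(x,y,a);C=lambda i,j:car(t,.085*i,.095*j);B=lambda i,j:[o+.135*i,.285 if j>0 else -.155,.018]
    yo=.238-b
    return [("side",B(-1,-1),(542,355)),("side",B(-1,1),(363,573)),("side",B(1,1),(211,458)),
     ("top",B(1,1),(266,280)),("top",B(1,-1),(470,268)),("top",B(-1,-1),(480,391)),("top",B(-1,1),(266,407)),
     ("side",C(1,1),(328,299)),("side",C(1,-1),(417,235)),("side",C(-1,-1),(495,315)),("side",C(-1,1),(418,388)),
     ("top",C(1,1),(346,281)),("top",C(1,-1),(446,275)),("top",C(-1,-1),(451,358)),("top",C(-1,1),(350,362)),
     ("side",[0,yo,.216],(286,371)),("top",[0,yo-.006,.238],(272,321)),("top",[0,.166,.219],(309,320)),]
def res(p):
    h=p[:3];return np.concatenate([(proj(n,world(h,P))*S-np.array(u)) for n,P,u in model(p)])
f=least_squares(res,[.5,.1,0,.4,0,0],loss="soft_l1",x_scale=.1)
print(f.x.round(4));print(f.fun.reshape(-1,2).round(1).tolist())
p=f.x;h=p[:3]
for k,P in dict(raised=car(p[3],.08,0),raised_level=[.08,0,.156],thumb=[0,.238-p[4],.216],home=[0,.198,.216]).items():print(k,world(h,P).round(4))
E
python3 f1.py
```

```text
[ 0.5433  0.0462 -0.0084  0.5615  0.0075 -0.0016]
[[2.7, -2.8], [1.0, 2.8], [-1.8, -3.8], [-3.2, 0.0], [-3.1, -1.9], [-1.5, 0.8], [-0.1, -0.9], [0.4, -5.8], [0.3, -6.7], [2.1, -2.1], [2.3, 4.7], [-1.9, -0.3], [0.7, -1.2], [-1.0, -0.1], [2.1, 2.6], [0.3, -0.2], [-0.7, -3.4], [-3.4, -2.4]]
raised [0.6078 0.0457 0.1977]
raised_level [0.6233 0.0456 0.156 ]
thumb [0.5452 0.2767 0.216 ]
home [0.545  0.2442 0.216 ]
```

Fit is within ~3 px, about 5 mm (yaw ≈ 0, tilt ≈ 0.55, heights consistent). Moving above the raised rail with the fingers shut.

```bash
python3 -m handwheel '[[[0,0,-0.01,0.3,0.5,0.3,-1],[0,0,-0.01,0.36,0.54,0.3,-1],[0,0,-0.01,0.36,0.54,0.2,-1],[0,0,-0.01,0.36,0.54,0.1,-1],[0,0,-0.01,0.36,0.54,0.1,-1],[0,0,-0.01,0.36,0.54,0,-1],[0,0,-0.01,0.36,0.54,0,-1],[0,0,-0.01,0.36,0.54,0,-1],[0,0,-0.01,0.36,0.54,0,-1],[0,0,-0.01,0.36,0.54,0,-1],[0,0,-0.01,0.36,0.54,0,-1],[0,0,-0.01,0.36,0.54,0,-1],[0,0,-0.01,0.36,0.54,0,-1],[0,0,-0.01,0.36,0.54,0,-1],[0,0,-0.01,0.36,0.54,0,-1],[0,0,-0.01,0.36,0.54,0,-1],[0,0,-0.01,0.36,0.54,0,-1],[0,0,-0.01,0.36,0.54,0,-1],[0,0,-0.01,0.36,0.54,0,-1],[0,0,0,0,0,0,-1]]]'
```

```text
time_s: 2.6
tcp_pos: [0.5935, 0.0188, 0.2816]
tcp_rot: [-3.141, 0.001, 0.007]
force: [-0.4, 0.4, -0.3]
width: 0.006
```

```bash
python3 -m handwheel '[[[0,0,0,0.1,0.15,-0.3,-1],[0,0,0,0.1,0.15,-0.3,-1],[0,0,0,0.1,0.15,-0.3,-1],[0,0,0,0,0,-0.2,-1],[0,0,0,0,0,0,-1]]]'
python3 - <<'E'
from station import imaging
import cv2
a=imaging.read_camera("side")[140:270,160:340,::-1];b=imaging.read_camera("top")[150:280,150:330,::-1]
cv2.imwrite("pics/c1.png",cv2.resize(cv2.hconcat([a,b]),None,fx=2.2,fy=3,interpolation=cv2.INTER_CUBIC) if 0 else cv2.resize(cv2.vconcat([a,b]),None,fx=2.3,fy=2.3,interpolation=cv2.INTER_CUBIC))
E
```

```text
time_s: 3.22
tcp_pos: [0.6102, 0.0435, 0.2147]
tcp_rot: [3.142, 0.003, 0.004]
force: [-0.6, 0.0, -0.5]
width: 0.001
```

View pics/c1.png

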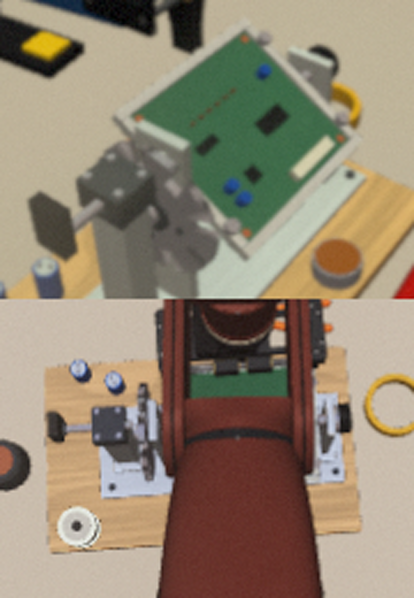

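Run:
```python
from fit import *
h=(.5433,.0462,-.0084);t=.5615
c=lambda u:((u-[160,140])*2.3).round()
for dx in(-.01,.01):
  for dy in(-.015,.015):print("tip",dx,dy,c(proj("side",np.array([.6102+dx,.0435+dy,.2147]))))
for tt in(.45,.5,.56):
  print(tt,*[c(proj("side",world(h,car(tt,.085*i,.095*j)))) for i,j in((1,1),(1,-1),(-1,-1),(-1,1))], c(proj("side",world(h,car(tt,.085,0)))))
```

```text
tip -0.01 -0.015 [207.  41.]
tip -0.01 0.015 [186.  56.]
tip 0.01 -0.015 [190.  34.]
tip 0.01 0.015 [169.  49.]
0.45 [112. 114.] [242.  19.] [368. 133.] [255. 251.] [182.  63.]
0.5 [113. 112.] [244.  17.] [366. 136.] [253. 253.] [183.  61.]
0.56 [115. 110.] [246.  14.] [364. 138.] [251. 256.] [186.  58.]
```

Fingertips shown just above the rail's middle (crop ~(188,50), as predicted). Pushing down along the arc.

```bash
python3 -m handwheel '[[[0,0,0,0,0,-0.2,-1],[0,0,0,0.02,0,-0.1,-1],[0,0,0,0.04,0,-0.1,-1],[0,0,0,0.04,0,-0.1,-1],[0,0,0,0.04,0,-0.1,-1],[0,0,0,0.03,0,-0.1,-1],[0,0,0,0.02,0,-0.1,-1],[0,0,0,0.02,0,-0.1,-1],[0,0,0,0,0,-0.03,-1],[0,0,0,0,0,0,-1]]]'
```

```text
time_s: 4.58
tcp_pos: [0.6239, 0.0436, 0.1607]
tcp_rot: [-3.142, -0.0, 0.004]
force: [2.3, 0.0, 3.5]
width: 0.001
```

```bash
python3 -m handwheel '[[[0,0,0,0,0,-0.04,-1],[0,0,0,0,0,-0.04,-1],[0,0,0,0,0,0,-1],[0,0,0,0,0,0,-1]]]'
python3 - <<'E'
from station import imaging
import cv2
a=imaging.read_camera("side")[140:270,160:340,::-1]
cv2.imwrite("pics/c2.png",cv2.resize(a,None,fx=4,fy=4,interpolation=cv2.INTER_CUBIC))
E
```

```text
time_s: 5.08
tcp_pos: [0.6234, 0.0437, 0.1556]
tcp_rot: [-3.142, 0.001, 0.004]
force: [2.1, -0.4, 2.4]
width: 0.006
```

View pics/c2.png

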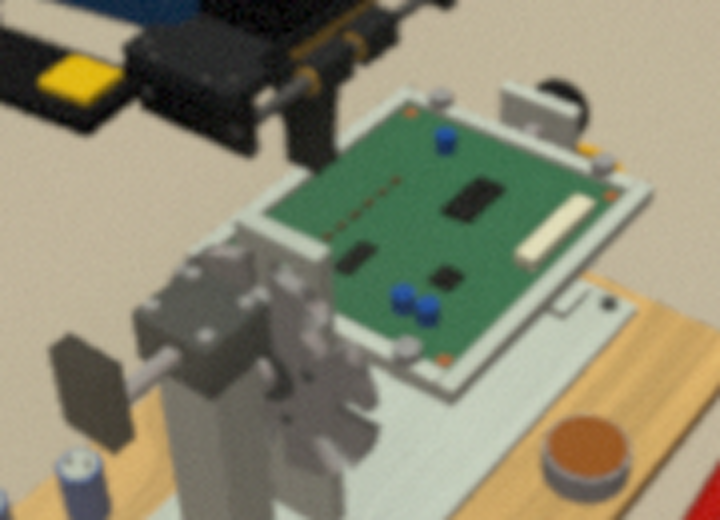

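Run:
```python
from fit import *
h=(.5433,.0462,-.0084)
c=lambda u:((u-[160,140])*4).round().tolist()
for t in(-.05,0,.05,.1):print(t,[c(proj("side",world(h,car(t,.085*i,.095*j)))) for i,j in((1,-1),(-1,-1),(-1,1))])
for b in (0,.003):print([c(proj("side",world(h,[x,.238-b,z]))) for x,z in((.015,.238),(-.015,.238),(-.015,.194),(.015,.194))])
```

```text
-0.05 [[406.0, 85.0], [656.0, 177.0], [453.0, 381.0]]
0 [[406.0, 79.0], [656.0, 183.0], [454.0, 388.0]]
0.05 [[407.0, 73.0], [656.0, 190.0], [454.0, 394.0]]
0.1 [[407.0, 68.0], [655.0, 196.0], [454.0, 401.0]]
[[45.0, 346.0], [97.0, 378.0], [113.0, 453.0], [63.0, 421.0]]
[[51.0, 341.0], [103.0, 374.0], [118.0, 449.0], [68.0, 416.0]]
```

Carrier is level by the tip height (155.6 mm vs 156) and by the corner comparison (tilt ≈ −0.02 apart from a common offset of ~2 native px); bar still out. Retreat up and move beyond the thumb plate.

```bash
python3 -m handwheel '[[[0,0,0,0,0,0.25,-1],[0,0,0,0,0,0.5,-1],[0,0,0,0,0,0.5,-1],[0,0,0,0,0,0.5,-1],[0,0,0,0,0,0.5,-1],[0,0,0,-0.13,0.45,0,-1],[0,0,0,-0.13,0.45,0,-1],[0,0,0,-0.13,0.45,0,-1],[0,0,0,-0.13,0.45,0,-1],[0,0,0,-0.13,0.45,0,-1],[0,0,0,-0.13,0.45,0,-1],[0,0,0,-0.13,0.45,0,-1],[0,0,0,-0.13,0.45,0,-1],[0,0,0,-0.13,0.45,0,-1],[0,0,0,-0.13,0.45,0,-1],[0,0,0,0,0,0,-1],[0,0,0,0,0,0,-1]]]'
```

```text
time_s: 7.25
tcp_pos: [0.5455, 0.313, 0.2909]
tcp_rot: [3.141, 0.001, 0.004]
force: [1.2, 0.3, 0.2]
width: 0.006
```

```bash
python3 -m handwheel '[[[0,0,0,0,0,-0.4,-1],[0,0,0,0,0,-0.4,-1],[0,0,0,0,0,-0.4,-1],[0,0,0,0,0,-0.23,-1],[0,0,0,0,0,0,-1]]]'
python3 - <<'E'
from station import imaging
import cv2
a=imaging.read_camera("side")[140:270,130:310,::-1]
cv2.imwrite("pics/c3.png",cv2.resize(a,None,fx=4,fy=4,interpolation=cv2.INTER_CUBIC))
E
```

```text
time_s: 7.88
tcp_pos: [0.5453, 0.3127, 0.204]
tcp_rot: [3.141, 0.002, 0.003]
force: [-0.3, 0.6, 0.2]
width: 0.001
```

View pics/c3.png

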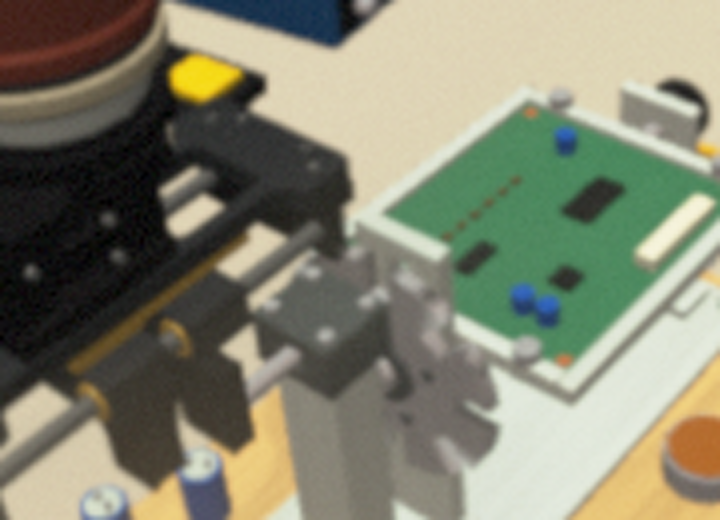

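The shut fingers (tip ~(155,485)) hang just outside the thumb plate (~(215,400)), clear of the capacitors. Pushing in −y.

```bash
python3 -m handwheel '[[[0,0,0,0,-0.1,0,-1],[0,0,0,0,-0.1,0,-1],[0,0,0,0,-0.1,0,-1],[0,0,0,0,-0.1,0,-1],[0,0,0,0,-0.1,0,-1],[0,0,0,0,0,0,-1]]]'
```

```text
time_s: 8.68
tcp_pos: [0.5459, 0.2832, 0.2054]
tcp_rot: [3.141, -0.0, 0.004]
force: [-0.7, 1.0, -0.0]
width: 0.006
```

```bash
python3 -m handwheel '[[[0,0,0,0,-0.1,0,-1],[0,0,0,0,-0.1,0,-1],[0,0,0,0,0,0,-1]]]'; python3 -m handwheel '[[[0,0,0,0,-0.1,0,-1],[0,0,0,0,-0.05,0,-1],[0,0,0,0,0,0,-1]]]'
```

```text
time_s: 9.05
tcp_pos: [0.5458, 0.2709, 0.2051]
tcp_rot: [3.141, 0.0, 0.004]
force: [1.1, -0.1, 0.8]
width: 0.003
time_s: 9.43
tcp_pos: [0.5457, 0.2622, 0.205]
tcp_rot: [3.141, 0.0, 0.004]
force: [-0.6, 1.0, 0.4]
width: 0.004
```

Run:
```python
from station import imaging
import cv2
a=imaging.read_camera("side")[140:270,130:310,::-1]
cv2.imwrite("pics/c4.png",cv2.resize(a,None,fx=4,fy=4,interpolation=cv2.INTER_CUBIC))
```

```text
(no output)
```

View pics/c4.png

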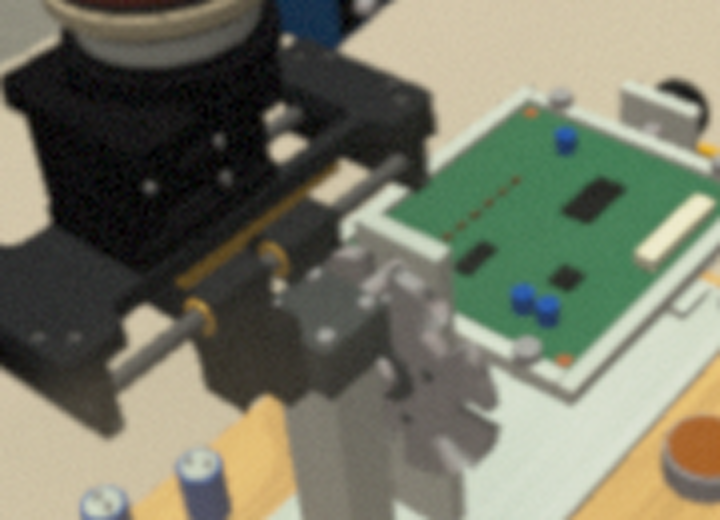

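The plate has moved up close to the guide block (dark mass (210–305, 300–410)) and the carrier looks unchanged. Continue until it meets the stop.

```bash
for i in 1; do python3 -m handwheel '[[[0,0,0,0,-0.04,0,-1],[0,0,0,0,-0.04,0,-1],[0,0,0,0,0,0,-1]]]'; done; python3 -m handwheel '[[[0,0,0,0,-0.03,0,-1],[0,0,0,0,0,0,-1]]]'
```

```text
time_s: 9.85
tcp_pos: [0.5457, 0.2576, 0.205]
tcp_rot: [3.141, 0.0, 0.004]
force: [-0.1, 1.1, -0.8]
width: 0.005
time_s: 10.1
tcp_pos: [0.5457, 0.2568, 0.205]
tcp_rot: [-3.14, 0.0, 0.005]
force: [-0.5, 4.9, 0.0]
width: 0.004
```

```bash
python3 -m handwheel '[[[0,0,0,0,-0.04,0,-1],[0,0,0,0,0,0,-1],[0,0,0,0,0,0,-1]]]'; python3 -m handwheel '[[[0,0,0,0,-0.04,0,-1],[0,0,0,0,0,0,-1],[0,0,0,0,0,0,-1]]]'
```

```text
time_s: 10.48
tcp_pos: [0.5456, 0.2566, 0.2051]
tcp_rot: [-3.136, -0.001, 0.005]
force: [1.4, 13.6, -2.5]
width: 0.003
time_s: 10.85
tcp_pos: [0.5456, 0.2565, 0.2052]
tcp_rot: [-3.132, -0.001, 0.006]
force: [2.5, 20.5, -3.8]
width: 0.006
```

Hard stop at TCP y = 0.2565 (expected home ≈ 0.259). Back off, rise, and check.

```bash
python3 -m handwheel '[[[0,0,0,0,0.1,0,-1],[0,0,0,0,0.3,0,-1],[0,0,0,0,0.5,0,-1],[0,0,0,0,0.2,0.4,-1],[0,0,0,0,0,0.6,-1],[0,0,0,0,0.4,0.6,-1],[0,0,0,0,0.6,0.4,-1],[0,0,0,0,0.6,0,-1],[0,0,0,0,0,0,-1],[0,0,0,0,0,0,-1],[0,0,0,0,0,0,-1]]]'
python3 - <<'E'
from station import imaging
import cv2
a=imaging.read_camera("side")[140:270,160:340,::-1];b=imaging.read_camera("top")[150:280,150:330,::-1]
cv2.imwrite("pics/c5.png",cv2.resize(cv2.vconcat([a,b]),None,fx=2.3,fy=2.3,interpolation=cv2.INTER_CUBIC))
E
```

```text
time_s: 12.22
tcp_pos: [0.5459, 0.4122, 0.3248]
tcp_rot: [3.141, 0.001, 0.003]
force: [0.1, 0.1, 0.3]
width: 0.008
```

View pics/c5.png

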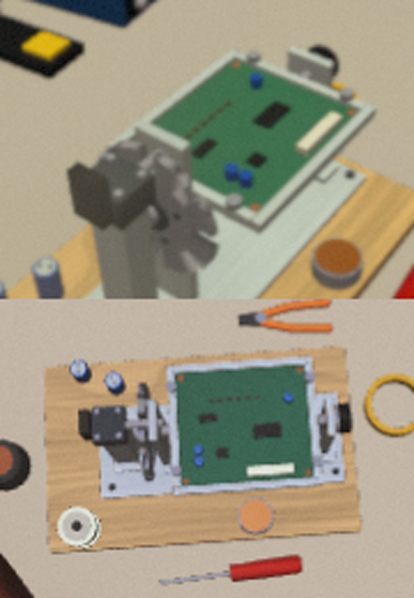

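The thumb plate now sits flush against the guide block, at (90,195) in the side crop and (85,424) in the top crop, so the bar is at its stop. The carrier is level and the other objects are where they were.

```bash
python3 -c "
from station import r
print(r.sign_off())"
```

```text
the job is handed in; nothing more can be done
None
```

The carrier is pushed level and the lock bar is pushed home, so the board should be locked level. I handed the job in at about 12 s; no verdict was reported.

- **Levelling:** I pushed the raised rail down with the shut fingertips to 155.6 mm above the bench; level is 156 mm. The picture gave a tilt of about −0.02 rad, but the corners sat about 2 pixels off the fitted pose, so that figure is approximate.
- **Locking:** I pushed only the outer face of the thumb plate with the fingers shut, so nothing was pinched. It met a hard stop at TCP y = 0.2565, where I expected 0.259. The force there rose to about 20 N without further movement.
- **Last check:** After backing off, the pictures showed the plate flush against the guide block, the carrier level and the visible objects around the holder unmoved. The tip cleaner and reel were only partly checked, by eye. Force on the tool was about zero.
- **Disagreements:** The first fit had residuals up to about 7 pixels on the raised corners. It put the bar at 7.5 mm, outside the stated 0–3 mm, so I relied on the stop contact and the last picture instead.

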